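# Reset the controller panel with the stylus

### The job

Put the orange stylus, tip down, into the slanted channel of its rest and let go, so that you can take it again by its raised handle end. With the stylus held upright, tip down, press the yellow recessed reset button on the blue panel all the way in and keep it there for a moment, then lay the stylus back in its rest, tip down, and let go. Do not press the red button, and leave the other things on the bench where they are.

Things in the scene. Friction and masses are not known exactly. Their poses are not given: they have to be found in the camera images.
- stylus: Orange stylus, 180 mm long, about 80 g: square handle 20 x 20 mm (x = -85 to +45 mm), then a steel stem 10 mm thick (x = +45 to +95 mm). Origin on the long axis, near the centre of mass, 95 mm from the tip; x points to the tip, y and z across the handle's faces. It starts flat on the bench, origin 10 mm up, tip away from the robot within 30 degrees.
- stylus_tip (a point): The very end of the stylus stem, on its axis at x = +95 mm.
- rest: Fixed rest: black base 190 x 80 x 12 mm under an aluminium channel whose floor falls 45 degrees towards +x (away from the robot) through x = 0, z = 93 mm. Origin under the base, z up. Along the slope (down +): 0 to 100 mm has side walls 21 mm high, 28 mm apart at the floor, 39 at the top, end plate at 96; -46 to 0 mm is a bare 12 mm wide tongue on a 12 mm post, so fingers fit beside the handle.
- rest_seat (a point): Where the stylus's origin lies when seated, a handle face flat on the channel floor, tip at the end plate: rest frame x = 7, y = 0, z = 100 mm. Seated, the stylus's x points along the rest's (1, 0, -1), 45 degrees down, and its top 39 mm stick out beyond the tongue. Up to about 15 mm higher is fine. Draw it out up the slope: lifted off, the tip drags on the end plate.
- panel: Fixed blue-topped control panel, 160 (x) x 200 (y) x 70 mm high, with a display, small sockets and two round wells, 29 mm across, at x = -40, y = +45 mm (yellow reset button) and x = -40, y = -45 mm (red button). Origin at the centre of the underside, z up.
- reset_button (a joint): Travel of the yellow reset button, m: 0 out, 0.005 fully in. A spring pushes it back out; fully in takes about 4 N.
- reset_top (a point): Centre of the top of the yellow button, 23 mm across, which lies 10 mm below the panel's top face (60 mm above the bench) when out; it moves straight down.
- stop_button (a joint): Travel of the red button, m: 0 out, 0.005 fully in. Not to be pressed.
- stop_top (a point): Centre of the top of the red button, recessed likewise.
- meter: Bystander: yellow multimeter, 180 x 90 x 44 mm, lying on the bench; origin at its underside.
- relay: Bystander: grey relay block with a clear top, 80 x 45 x 52 mm; origin at its underside.
- terminal: Bystander: green terminal strip, 90 x 30 x 30 mm; origin at its underside.
- driver: Bystander: red-handled screwdriver, 190 mm long, lying on the bench.
- mug: Bystander: white mug, 80 mm wide, 90 mm high; origin at its underside.
- jar: Bystander: blue jar with a white lid, 56 mm wide, 60 mm high; origin at its underside.
Not all that is in view belongs to the job. What is meant by the stylus is not pink, and is the larger of those in its own colour.

How it is judged (in metres and radians):
On the way, in this order (a step that is already met when the one before it is completed fails the run):
1. the stylus lies tip down in the slanted channel of the rest, let go (distance between stylus and rest_seat below 0.022 m and angle between stylus's own x axis and vertical between 2.1 and 2.6 rad and (angle between the y axis of stylus and the y axis of rest, either way round below 0.35 rad or angle between the z axis of stylus and the y axis of rest, either way round below 0.35 rad) and linear speed of stylus below 0.02 m/s and contact force between the fingers and stylus below 0.1 N), for 0.3 s.
2. the held stylus, upright and tip down (within about 30 degrees), presses the yellow button in by more than 4 of its 5 mm (value of joint reset_button above 0.004 m and distance between stylus_tip and reset_top below 0.012 m and angle between stylus's own x axis and vertical above 2.6 rad and contact force between the fingers and stylus above 1 N), for 0.2 s.
At the end, for the whole second after the job is handed in: The stylus lies at rest, tip down, in the slanted channel of the rest, its origin within 22 mm of the seat point, its axis sloping 30 to 59 degrees, a handle face flat within 20 degrees, and nothing holds it; the yellow button is out again (less than 1.5 mm in) (all of step 1 and value of joint reset_button below 0.0015 m); the robot touches nothing.
It fails at once if the red button is pressed in by more than 2 mm (value of joint stop_button above 0.002 m).
It fails at once if a bystander is moved by more than 30 mm (distance of any of meter, relay, terminal, driver, mug, jar from where it was at the start of the episode above 0.03 m).
It also fails if it takes over 61 s, if anything falls off the work surface, if the arm or the gripper's body presses on something with over 40 N, if the wrist force passes 120 N, or if a joint passes its speed limit or range.

### The arm

A 6-joint arm with a two-finger parallel gripper is mounted at the origin on the work surface. World frame = base frame: x ahead of the robot, y to its left, z up, the work surface at z = 0. Lengths are in mm, angles in rad, forces in N, time in s.
With the tool pointing down it reaches from about 300 to 775 mm from the base axis. Payload 14.6 kg.
Tool frame: the origin (TCP) lies on the centre line of the jaws, within the pads' length; the fingertips stand manip.finger_overhang ahead of it and the grasp point (between the pads) lies 11 mm behind it (manip.finger_overhang is the distance from the TCP to the fingertips, in mm); y points along the fingers, x is the direction in which the jaws open and shut, and the axes are right-handed (so a half turn about y gives the same grasp; the last joint's range is limited). The gripper opens to 94 mm and grips with 3 to 60 N. Pads are 16 mm wide; open, the fingers measure 119 mm over their backs; the gripper's body (75 mm by 177 mm) begins 78 mm behind the grasp point.
Start: joints at [-1.35, 0.3, 1.521, -0, 1.321, -0.067], TCP at [156.107, -527.371, 213.446] pointing down, gripper open.
Joint ranges: [-3.03, 3.03], [-0.79, 2.21], [0.23, 2.52], [-1.04, 4.18], [0, 3.07], [-2.55, 2.55]. Speed limits (rad/s): [2.22, 2.22, 2.57, 3.14, 3.14, 3.14].

### API

Orientations are given as [roll, pitch, yaw] about the fixed x, y, z axes, in that order (R = Rz(yaw) Ry(pitch) Rx(roll)).
In Python, from cell import monitor, viewer, ticket, manip gives the robot as it stands.
- The arm moves only by the shell command python3 -m jog 'ROWS' [FORCE]. ROWS is JSON, a list of rows, each an object of numbers: "grip": the finger opening in cm, from 0 to 9.4; "dx", "dy", "dz": the shift along the tool's x, y, z in cm; "spin": the turn about the tool's y in degrees. In form: [{"grip": .., "dx": .., "dy": .., "dz": .., "spin": ..}, ...]. A call has 1 to 20 rows; each row is the pose to reach, as a shift and turn from the pose commanded when the call began, along the tool's axes at that moment; what a row does not reach only later rows make up. A row lasts 1/8 s, in which the tool goes at most 62.5 mm and 10.7 degrees, less where a joint would pass 70% of its speed; a pose out of reach is approached as far as the arm can. A call with a gripper value outside its range is refused whole. The fingers move at their own pace and stop on an object; FORCE is the grip in N (left out, the last holds). Time passes only in rows, so rows that repeat a pose let the fingers close. It gives the time, the measured TCP pose, the force and the opening at its end, in the units of the state.
- monitor.read_state(): the state, without advancing time (a new reading comes with each control period).
- viewer.camera(name): name is "scene" or "top"; returns a dict with "color" (384x512x3 uint8, red, green, blue), "vertical_fov" (degrees; the focal length in pixels is half the picture's height over the tangent of half this angle, whatever the lens; pixels are square), "cx", "cy" (the principal point, pixels), "rvec" (rotation vector, rad) and "tvec" (3), from world to camera coordinates, as OpenCV has them. Camera axes: x right, y down, z forward; pixel columns grow to the right and rows downward; lengths in mm; the calibration is good to about 2 mm. A picture is of the moment at which its call begins. There is no depth.
- ticket.sign_off(): hands the job in, once; it reports no verdict.
The state is a dict: "clock": time; "joints": joint angles; "qd": joint speeds; "effort": joint torques, N m; "eef_pos": TCP position; "eef_rot": TCP orientation; "wrist_force": force on the tool from outside, world axes, zero at the start; "moment": the same for the moment, N m; "finger_gap": finger opening in mm.
Only numpy, scipy, OpenCV 4.12 (cv2) and the standard library are available. Lean on these libraries where they do the work, as an engineer would, in place of code of your own. Each camera call takes 0.05 s, during which the arm holds its last target. There are 200 camera calls.

## Working session

There is one attempt and no reset: what is moved stays moved. The work goes in short steps, Python scripts to look and compute and a shell command to move; the robot and the scene stay as the last step left them, time stands still between calls to the robot, and variables do not carry over. Pictures are saved under pics/ and viewed, about 8 in all and at most 12, crops included, and the job is handed in when it is done.

```bash
mkdir -p pics; ls; cat > h.py <<'E'
import numpy as np, cv2
from cell import monitor, viewer, ticket, manip
from scipy.spatial.transform import Rotation as R
def shot(n,name):
    c=viewer.camera(n); cv2.imwrite(f'pics/{name}.png',c['color'][:,:,::-1]); np.save(f'pics/{name}.npy',c,allow_pickle=True); return c
def load(name): return np.load(f'pics/{name}.npy',allow_pickle=True).item()
def K(c):
    f=c['color'].shape[0]/2/np.tan(np.radians(c['vertical_fov'])/2)
    return np.array([[f,0,c['cx']],[0,f,c['cy']],[0,0,1.]])
def cast(c,uv,z):
    Rm=cv2.Rodrigues(np.array(c['rvec'],float))[0]; o=-Rm.T@np.array(c['tvec'],float).ravel()
    d=Rm.T@np.linalg.inv(K(c))@np.array([uv[0],uv[1],1.]); return o+d*(z-o[2])/d[2]
def proj(c,p): return cv2.projectPoints(np.array(p,float).reshape(-1,1,3),np.array(c['rvec'],float),np.array(c['tvec'],float),K(c),None)[0].reshape(-1,2)
def tcp():
    s=monitor.read_state(); return np.array(s['eef_pos'],float),R.from_euler('xyz',s['eef_rot']).as_matrix(),s
E
python3 - <<'E'
from h import *
p,r,s=tcp(); print(p,r.round(3),s,manip.finger_overhang,[a for a in dir(manip) if a[0]!='_'])
for n in('top','scene'):
    c=shot(n,n+'0'); print({k:v for k,v in c.items() if k!='color'})
a=[cv2.imread(f'pics/{n}0.png') for n in('top','scene')]
E
```

```text
pics
[ 156.07513349 -527.11396587  212.86829465] [[ 0.284 -0.     0.959]
 [-0.959  0.001  0.284]
 [-0.001 -1.     0.   ]] {'clock': 0.0, 'joints': array([-1.34954267e+00,  3.00487946e-01,  1.52160187e+00, -2.42891608e-05,
        1.32070742e+00, -6.65292145e-02]), 'qd': array([-0.00044393, -0.00225343,  0.00147877,  0.00030573, -0.0019551 ,
       -0.00065037]), 'effort': array([-2.24997391e-03, -5.31799006e+01, -3.52740097e+01,  7.07732281e-02,
        2.44574749e-02, -6.55601048e-05]), 'eef_pos': array([ 156.07513349, -527.11396587,  212.86829465]), 'eef_rot': array([-1.57073972e+00,  1.20348388e-03, -1.28300739e+00]), 'wrist_force': array([-0.16269526, -0.42685584, -0.26095742]), 'moment': array([-0.06624035, -0.02612947, -0.01241407]), 'finger_gap': 94.1044489455292} 8.0 ['Unreachable', 'finger_overhang']
{'vertical_fov': 56.788939236799195, 'cx': 253.36246610714772, 'cy': 194.09950189058537, 'rvec': array([ 2.13548479, -2.18490971,  0.12899432]), 'tvec': array([   8.20798355,  558.82605412, 1078.78460103])}
{'vertical_fov': 50.00411787566171, 'cx': 256.87361870711345, 'cy': 194.67170187267297, 'rvec': array([ 2.18166514,  1.05302726, -0.43575519]), 'tvec': array([-315.97928865, -232.39942232, 1536.7841072 ])}
```

View pics/top0.png

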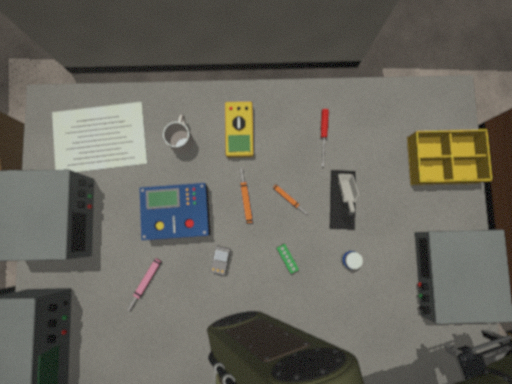

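View pics/scene0.png

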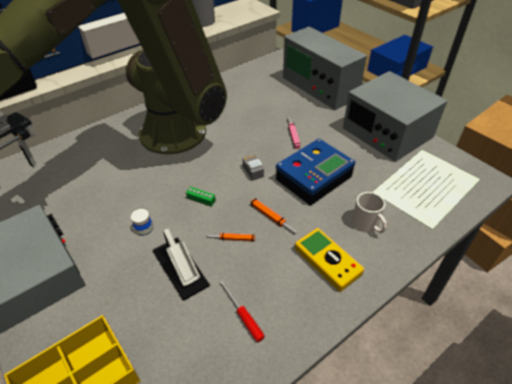

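The top view shows two orange candidates: (247,200), the larger, with its stem pointing up and away from the robot, and (290,198), which is shorter. There is also a pink one at (146,280), which is excluded. The rest is at (343,200) and the panel at (174,212), with yellow at about (160,226) and red at about (190,224). Next I measure and take an enlarged crop.

```bash
python3 - <<'E'
from h import *
for n in('top0','scene0'):
    c=load(n); im=c['color']; hsv=cv2.cvtColor(im,cv2.COLOR_RGB2HSV)
    def comps(lo,hi,amin,nm,z):
        m=cv2.inRange(hsv,lo,hi); k,l,st,ce=cv2.connectedComponentsWithStats(m)
        for i in range(1,k):
            if st[i,4]>=amin:
                pts=np.argwhere(l==i)[:,::-1].astype(np.float32); rr=cv2.minAreaRect(pts)
                print(n,nm,'area',st[i,4],'c',ce[i].round(1),'world',cast(c,ce[i],z)[:2].round(1),'box',[cast(c,q,z)[:2].round().tolist() for q in cv2.boxPoints(rr)])
    comps((6,140,120),(15,255,255),40,'orange',15)
    comps((22,120,120),(35,255,255),15,'yellow',60)
    comps((0,150,100),(4,255,255),10,'red',60)
    comps((105,120,60),(125,255,255),300,'blue',70)
    comps((0,0,0),(180,255,45),200,'black',12)
t=load('top0')['color']; a=cv2.resize(t[145:240,225:365],None,fx=5.7,fy=5.7,interpolation=cv2.INTER_CUBIC)
cv2.imwrite('pics/crop1.png',a[:,:,::-1])
s=load('scene0')['color']; a=cv2.resize(s[190:310,145:305],None,fx=5,fy=5,interpolation=cv2.INTER_CUBIC)
cv2.imwrite('pics/crop2.png',a[:,:,::-1])
E
```

```text
top0 orange area 199 c [246.  201.6] world [537.6  19.3] box [[597.0, 37.0], [599.0, 19.0], [483.0, 3.0], [480.0, 20.0]]
top0 orange area 115 c [285.7 195.8] world [ 553.2 -107.4] box [[578.0, -70.0], [588.0, -79.0], [527.0, -146.0], [518.0, -137.0]]
top0 yellow area 970 c [238.6 124.6] world [775.6  36.5] box [[850.0, 78.0], [848.0, -7.0], [678.0, -3.0], [680.0, 80.0]]
top0 yellow area 2381 c [449.3 157.9] world [ 654.4 -612.5] box [[742.0, -515.0], [745.0, -747.0], [583.0, -735.0], [580.0, -508.0]]
top0 yellow area 44 c [159.1 225.2] world [467.5 282.6] box [[477.0, 292.0], [477.0, 274.0], [456.0, 274.0], [456.0, 292.0]]
top0 red area 162 c [324.2 122.6] world [ 776.  -231.4] box [[820.0, -223.0], [820.0, -242.0], [733.0, -238.0], [733.0, -219.0]]
top0 red area 28 c [188.9 223. ] world [472.2 192.5] box [[481.0, 201.0], [481.0, 186.0], [463.0, 186.0], [463.0, 201.0]]
top0 blue area 2055 c [176.9 215.8] world [494.1 226.8] box [[582.0, 342.0], [591.0, 141.0], [436.0, 132.0], [428.0, 330.0]]
top0 black area 1608 c [216.9  66.8] world [991.7 107.3] box [[1004.0, 607.0], [1002.0, -368.
[... 3088 characters left out ...]
-288.0, 815.0], [152.0, 808.0], [278.0, 567.0]]
scene0 black area 2013 c [373.4 126.2] world [454.2 596.1] box [[341.0, 494.0], [244.0, 695.0], [557.0, 687.0], [621.0, 506.0]]
scene0 black area 453 c [ 17.2 125.6] world [-391.3 -442.1] box [[-360.0, -513.0], [-524.0, -457.0], [-427.0, -377.0], [-271.0, -438.0]]
scene0 black area 857 c [309.9 185.9] world [535.5 196.4] box [[403.0, 166.0], [559.0, 368.0], [673.0, 246.0], [530.0, 61.0]]
scene0 black area 1043 c [447.8 267.2] world [990.4 271.7] box [[997.0, 135.0], [926.0, 473.0], [967.0, 475.0], [1031.0, 141.0]]
scene0 black area 781 c [178.5 274.8] world [ 560.9 -304.4] box [[447.0, -321.0], [443.0, -238.0], [637.0, -259.0], [635.0, -334.0]]
```

View pics/crop1.png

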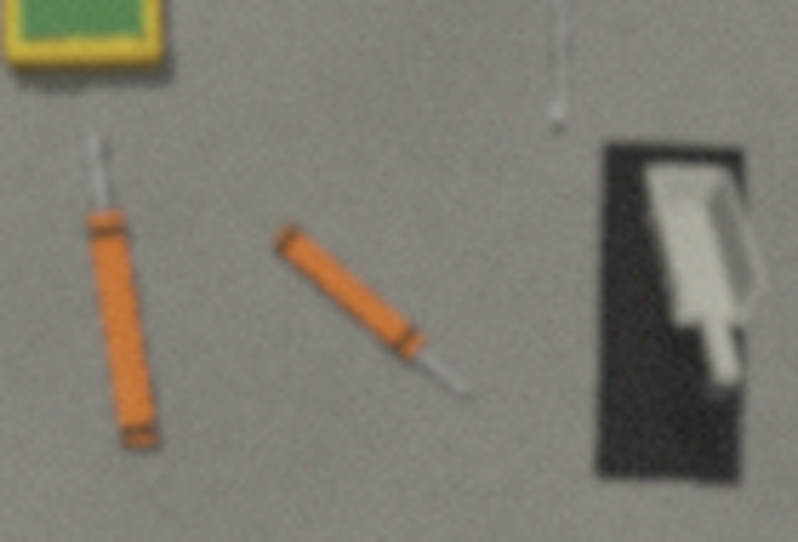

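View pics/crop2.png

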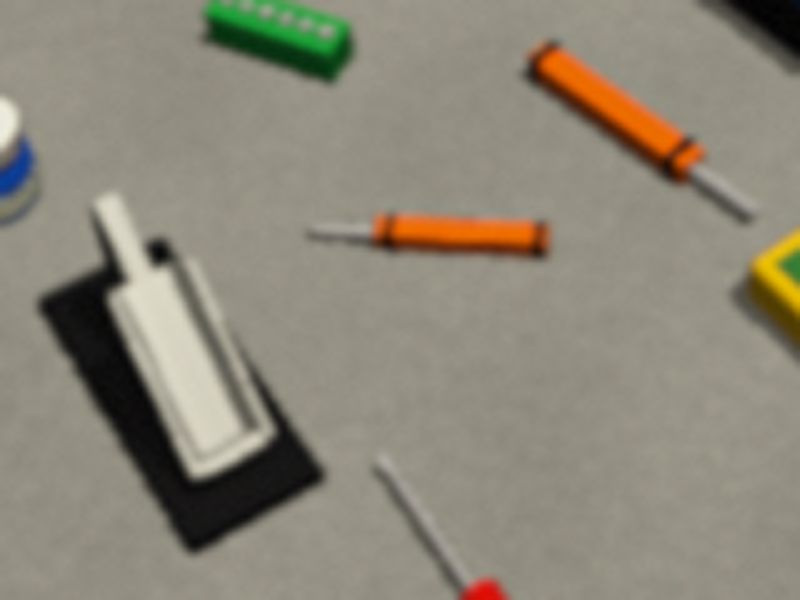

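The crops confirm the target. The larger orange stylus has its butt at crop1 (142,445) and its tip at (93,133), pointing away from the robot. The smaller one, at (350,290), points the other way. The rest's channel is high at the near end and low at the far end.

The tool can only yaw, so the stylus has to pivot in the pads: held near the butt with a weak grip, lifted so the tip swings down.

```bash
python3 - <<'E'
from h import *
t=load('top0'); s=load('scene0')
T=lambda u,v:(225+(u-2.35)/5.7,145+(v-2.35)/5.7)
S=lambda u,v:(145+(u-2)/5,190+(v-2)/5)
print('stylus top butt,neck,tip',[cast(t,T(*p),z)[:2].round(1) for p,z in(((141,446),20),((105,214),20),((93,133),12))])
print('stylus scene', [cast(s,S(*p),z)[:2].round(1) for p,z in(((542,50),18),((697,160),20),((752,213),12))])
for nm,c,P,f in(('top',t,[(605,145),(745,150),(740,482),(598,475)],T),('scene',s,[(192,550),(322,475),(165,240),(40,300)],S)):
    w=np.array([cast(c,f(*p),12)[:2] for p in P]); print(nm,w.round(1).tolist(),np.linalg.norm(np.roll(w,-1,0)-w,axis=1).round())
# tongue top end & channel ends in rest frame: slope pos a -> x=a*.707, z=93-a*.707
print('tongue', cast(t,T(724,382),93+32.5)[:2], cast(s,S(107,200),93+32.5)[:2])
print('end plate', cast(t,T(685,165),93-68+15)[:2], cast(s,S(228,458),93-68+15)[:2])
E
```

```text
stylus top butt,neck,tip [array([470. ,  10.1]), array([599.5,  27.5]), array([647.2,  33.5])]
stylus scene [array([473.6,  14.1]), array([601.5,  29.6]), array([646.6,  32.9])]
top [[633.7, -255.2], [629.0, -334.0], [442.8, -320.6], [448.5, -242.3]] [ 79. 187.  79. 186.]
scene [[631.6, -333.2], [636.4, -257.6], [451.5, -242.2], [444.4, -318.6]] [ 76. 186.  77. 188.]
tongue [ 491.16442102 -283.36053802] [ 497.71623343 -284.36498934]
end plate [ 616.35756168 -292.30000121] [ 614.26681992 -296.92491267]
```

Both views agree. The stylus butt is at (472,12) and the tip at (647,33), giving a length of 176. The rest base measures 187x78, centred near (539,-288) with yaw -4.2°. The reset button is at about (467,281). Now I work out the approach.

```bash
cat >> h.py <<'E'
def rows(targets,p=None,r=None):
    """targets: (x,y,z,yaw of tool z deg); prints shifts in tool axes from given/current pose"""
    p0,r0,_=tcp(); p=p0 if p is None else np.array(p,float); r=r0 if r is None else r
    yaw0=np.degrees(np.arctan2(r[1,2],r[0,2]))
    for t in targets:
        d=r.T@(np.array(t[:3])-p)/10; print(t,'dx %.2f dy %.2f dz %.2f spin %.1f'%(*d,-(t[3]-yaw0)))
E
python3 -c "
from h import *
rows([(480,13,150,6.9),(480,13,60,6.9),(480,13,11,6.9)])"
```

```text
(480, 13, 150, 6.9) dx -42.60 dy 6.34 dz 46.39 spin 9.6
(480, 13, 60, 6.9) dx -42.59 dy 15.34 dz 46.39 spin 9.6
(480, 13, 11, 6.9) dx -42.58 dy 20.24 dz 46.39 spin 9.6
```

```bash
python3 -m jog '[{"grip":6,"dx":-42.6,"dy":0,"dz":46.4,"spin":9.6},{"grip":6,"dx":-42.6,"dy":0,"dz":46.4,"spin":9.6},{"grip":6,"dx":-42.6,"dy":0,"dz":46.4,"spin":9.6},{"grip":6,"dx":-42.6,"dy":0,"dz":46.4,"spin":9.6},{"grip":6,"dx":-42.6,"dy":0,"dz":46.4,"spin":9.6},{"grip":6,"dx":-42.6,"dy":0,"dz":46.4,"spin":9.6},{"grip":6,"dx":-42.6,"dy":0,"dz":46.4,"spin":9.6},{"grip":6,"dx":-42.6,"dy":0,"dz":46.4,"spin":9.6},{"grip":6,"dx":-42.6,"dy":0,"dz":46.4,"spin":9.6},{"grip":6,"dx":-42.6,"dy":0,"dz":46.4,"spin":9.6},{"grip":6,"dx":-42.6,"dy":0,"dz":46.4,"spin":9.6},{"grip":6,"dx":-42.6,"dy":0,"dz":46.4,"spin":9.6},{"grip":6,"dx":-42.6,"dy":10,"dz":46.4,"spin":9.6},{"grip":6,"dx":-42.6,"dy":14,"dz":46.4,"spin":9.6},{"grip":6,"dx":-42.6,"dy":16,"dz":46.4,"spin":9.6},{"grip":6,"dx":-42.6,"dy":16,"dz":46.4,"spin":9.6}]' 5; python3 -c "
from h import *
rows([(480,13,11,6.9)])"
```

```text
clock: 2.1
eef_pos: [478.5, 11.6, 52.0]
eef_rot: [-1.575, 0.001, -1.452]
wrist_force: [0.1, -0.8, 0.5]
finger_gap: 60.3
(480, 13, 11, 6.9) dx -0.12 dy 4.10 dz 0.18 spin -0.1
```

```bash
python3 -m jog '[{"grip":6,"dx":0,"dy":2.5,"dz":0.1,"spin":0},{"grip":6,"dx":0,"dy":4.0,"dz":0.1,"spin":0},{"grip":6,"dx":0,"dy":4.0,"dz":0.1,"spin":0},{"grip":1.5,"dx":0,"dy":4.0,"dz":0.1,"spin":0},{"grip":1.5,"dx":0,"dy":4.0,"dz":0.1,"spin":0},{"grip":1.5,"dx":0,"dy":4.0,"dz":0.1,"spin":0},{"grip":1.5,"dx":0,"dy":4.0,"dz":0.1,"spin":0},{"grip":1.5,"dx":0,"dy":4.0,"dz":0.1,"spin":0}]' 3; python3 -m jog '[{"grip":1.5,"dx":0,"dy":-1,"dz":0.0,"spin":0},{"grip":1.5,"dx":0,"dy":-2,"dz":0,"spin":0},{"grip":1.5,"dx":0,"dy":-4,"dz":0.2,"spin":0},{"grip":1.5,"dx":0,"dy":-6.0,"dz":0.6,"spin":0},{"grip":1.5,"dx":0,"dy":-8,"dz":1,"spin":0},{"grip":1.5,"dx":0,"dy":-9,"dz":1.2,"spin":0},{"grip":1.5,"dx":0,"dy":-9,"dz":1.2,"spin":0}]'; python3 -c "
from h import *
c=shot('scene','s1'); 
p,r,s=tcp();u=proj(c,p)[0];print(p,u)
x0,y0=int(max(0,min(512-200,u[0]-100))),int(max(0,min(384-150,u[1]-75)));print(x0,y0)
cv2.imwrite('pics/s1c.png',cv2.resize(c['color'][y0:y0+150,x0:x0+200,::-1],None,fx=4,fy=4,interpolation=cv2.INTER_CUBIC))"
```

```text
clock: 3.1
eef_pos: [481.1, 13.0, 13.6]
eef_rot: [-1.571, 0.0, -1.451]
wrist_force: [-0.6, 0.2, 1.5]
finger_gap: 19.7
clock: 3.98
eef_pos: [493.2, 14.4, 104.0]
eef_rot: [-1.57, -0.0, -1.45]
wrist_force: [-0.7, 0.8, -0.8]
finger_gap: 20.0
[492.83785376  14.3598934  103.30959922] [256.6445108  183.30101003]
156 108
```

View pics/s1c.png

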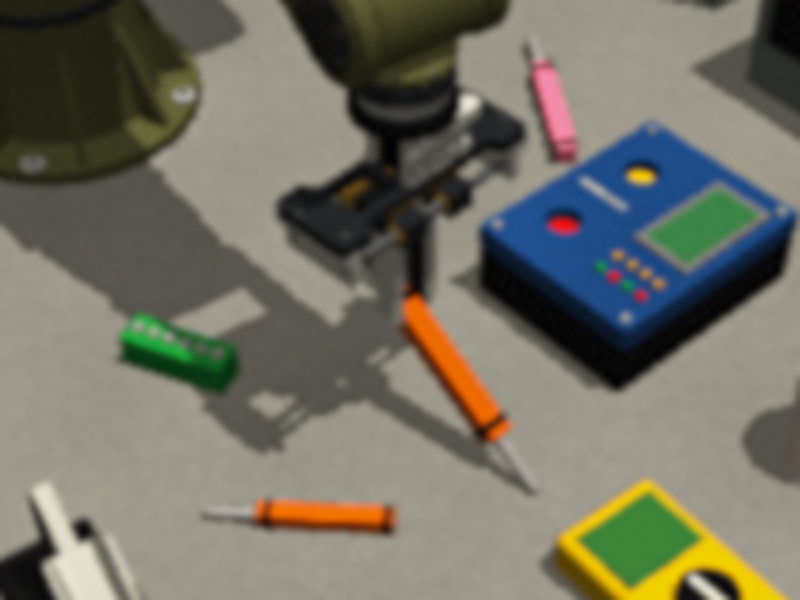

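The picture shows the butt held with the tip (535,490) near the bench, so the handle pivots freely at 3 N. I keep lifting and measure the angle numerically.

```bash
cat >> h.py <<'E'
def angle(c,off=0):
    """orange stylus handle in the vertical plane of tool z through TCP; returns slope below horizontal (deg), neck & butt-side points (along,z)"""
    p,r,_=tcp(); n=r[:,0]; a=r[:,2]
    hsv=cv2.cvtColor(c['color'],cv2.COLOR_RGB2HSV); m=cv2.inRange(hsv,(6,140,90),(16,255,255))
    k,l,st,ce=cv2.connectedComponentsWithStats(m); Rm=cv2.Rodrigues(np.array(c['rvec'],float))[0]; o=-Rm.T@np.array(c['tvec'],float).ravel()
    best=max(range(1,k),key=lambda i:st[i,4])
    px=np.argwhere(l==best)[:,::-1].astype(np.float32)
    d=(Rm.T@np.linalg.inv(K(c))@np.c_[px,np.ones(len(px))].T).T
    w=o+d*(((p-o)@n)/(d@n))[:,None]; q=np.c_[(w-p)@a,w[:,2]]
    vx,vz,x0,z0=cv2.fitLine(q.astype(np.float32),cv2.DIST_L2,0,.01,.01).ravel()
    if vz>0: vx,vz=-vx,-vz
    s=(q-[x0,z0])@[vx,vz]; neck=np.array([x0,z0])+s.max()*np.array([vx,vz]); top=np.array([x0,z0])+s.min()*np.array([vx,vz])
    tip=neck+50*np.array([vx,vz]); wt=p+a*tip[0]; wt[2]=tip[1]
    print('n',len(px),'slope',np.degrees(np.arctan2(-vz,vx)).round(1),'neck',neck.round(1),'top',top.round(1),'tip world',wt.round(1),'tcp',p.round(1),'pivot->tip',np.hypot(tip[0],tip[1]-p[2]).round(1)); return wt
E
python3 -m jog '[{"grip":1.5,"dx":0,"dy":-5,"dz":1,"spin":0},{"grip":1.5,"dx":0,"dy":-10,"dz":2,"spin":0},{"grip":1.5,"dx":0,"dy":-14,"dz":3,"spin":0},{"grip":1.5,"dx":0,"dy":-14,"dz":3,"spin":0},{"grip":1.5,"dx":0,"dy":-14,"dz":3,"spin":0}]'; python3 -c "
from h import *
angle(load('s1')); angle(shot('scene','s2'))
d=load('s2')
# rest origin: triangulate tongue end
t=load('top0'); s=load('scene0')
P=[K(c)@np.c_[cv2.Rodrigues(np.array(c['rvec']))[0],np.array(c['tvec'])] for c in(t,s)]
T=lambda u,v:(225+(u-2.35)/5.7,145+(v-2.35)/5.7)
S=lambda u,v:(145+(u-2)/5,190+(v-2)/5)
for A,B in(((724,383),(107,200)),((685,165),(228,458)),((675,325),(110,292))):
    X=cv2.triangulatePoints(P[0],P[1],np.array(T(*A)).reshape(2,1),np.array(S(*B)).reshape(2,1)).ravel();print(X[:3]/X[3])
"
```

```text
clock: 4.65
eef_pos: [522.1, 18.0, 241.7]
eef_rot: [-1.573, 0.0, -1.451]
wrist_force: [-0.5, 0.5, -0.6]
finger_gap: 19.5
n 309 slope 37.9 neck [67.6 32.3] top [-29.1 107.7] tip world [628.4  30.8   1.5] tcp [522.1  18.  241.7] pivot->tip 263.0
n 285 slope 45.3 neck [600.9 333.7] top [537.7 397.4] tip world [1153.6   94.2  298.2] tcp [522.   17.9 241.6] pivot->tip 638.6
[ 491.8883033  -283.63756813  119.4156446 ]
[ 615.02263164 -295.00486721   38.98177313]
[ 517.58505204 -289.41101711   71.79086593]
```

```bash
python3 - <<'E'
s=open('h.py').read()
s=s.replace("best=max(range(1,k),key=lambda i:st[i,4])","u=proj(c,p)[0]; best=min((i for i in range(1,k) if st[i,4]>60),key=lambda i:np.abs(np.argwhere(l==i)[:,::-1]-u).sum(1).min())")
open('h.py','w').write(s)
E
python3 -c "
from h import *
c=load('s2'); angle(c)
p=tcp()[0];u=proj(c,p)[0];x0,y0=int(max(0,min(312,u[0]-100))),int(max(0,min(384-150,u[1]-40)));print(x0,y0)
cv2.imwrite('pics/s2c.png',cv2.resize(c['color'][y0:y0+150,x0:x0+200,::-1],None,fx=3,fy=3,interpolation=cv2.INTER_CUBIC))"
```

```text
n 213 slope 80.1 neck [ 24.5 131.2] top [  4.4 246.2] tip world [555.   21.9  82. ] tcp [522.   17.9 241.6] pivot->tip 163.0
164 111
```

View pics/s2c.png

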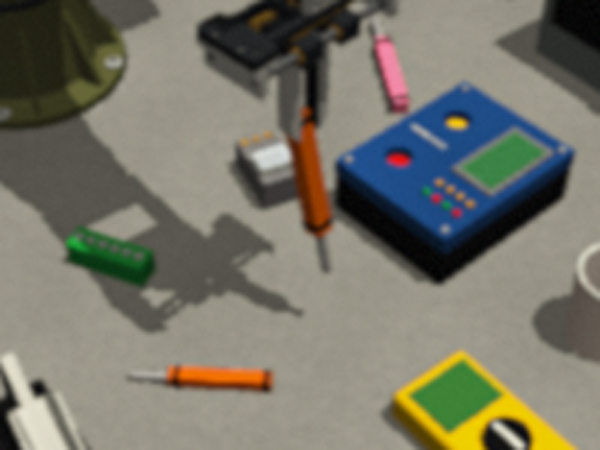

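Slope is 80°, so the stylus hangs tip down below the pads. I firm the grip and carry it over the channel.

```bash
python3 -c "
from h import *
rows([(554,-289,275,-4.2)])"
```

```text
(554, -289, 275, -4.2) dx 30.85 dy -3.35 dz -0.52 spin 11.1
```

```bash
python3 -m jog '[{"grip":1.5,"dx":0,"dy":-2,"dz":0,"spin":0},{"grip":1.5,"dx":3,"dy":-3.4,"dz":0,"spin":2},{"grip":1.5,"dx":7,"dy":-3.4,"dz":-0.2,"spin":4},{"grip":1.5,"dx":12,"dy":-3.4,"dz":-0.3,"spin":6},{"grip":1.5,"dx":17,"dy":-3.4,"dz":-0.4,"spin":8},{"grip":1.5,"dx":22,"dy":-3.4,"dz":-0.5,"spin":10},{"grip":1.5,"dx":26,"dy":-3.4,"dz":-0.5,"spin":11.1},{"grip":1.5,"dx":29,"dy":-3.4,"dz":-0.5,"spin":11.1},{"grip":1.5,"dx":30.5,"dy":-3.4,"dz":-0.5,"spin":11.1},{"grip":1.5,"dx":30.8,"dy":-3.4,"dz":-0.5,"spin":11.1},{"grip":1.5,"dx":30.8,"dy":-3.4,"dz":-0.5,"spin":11.1},{"grip":1.5,"dx":30.8,"dy":-3.4,"dz":-0.5,"spin":11.1}]' 15
python3 -c "
from h import *
angle(shot('scene','s3'));angle(shot('top','t3')); print(tcp()[2]['finger_gap'])"
```

```text
clock: 6.2
eef_pos: [554.9, -287.5, 277.6]
eef_rot: [-1.571, 0.0, -1.643]
wrist_force: [-0.6, 0.4, -0.8]
finger_gap: 19.7
n 329 slope 105.1 neck [ -9.9 135.3] top [ 38.  312.5] tip world [ 532.  -285.9   87.1] tcp [ 554.9 -287.6  277.7] pivot->tip 192.0
n 114 slope 79.7 neck [  583.2 -4007.7] top [   72.2 -1199.2] tip world [ 1145.4  -330.7 -4056.9] tcp [ 554.9 -287.7  277.7] pivot->tip 4374.9
19.523046553235098
```

```bash
python3 -c "
from h import *
c=load('s3');p=tcp()[0];u=proj(c,p)[0];print(u)
x0,y0=int(max(0,min(312,u[0]-100))),int(max(0,min(384-150,u[1]-40)));print(x0,y0)
cv2.imwrite('pics/s3c.png',cv2.resize(c['color'][y0:y0+150,x0:x0+200,::-1],None,fx=4,fy=4,interpolation=cv2.INTER_CUBIC))"
```

```text
[165.89230522 202.68498546]
65 162
```

View pics/s3c.png

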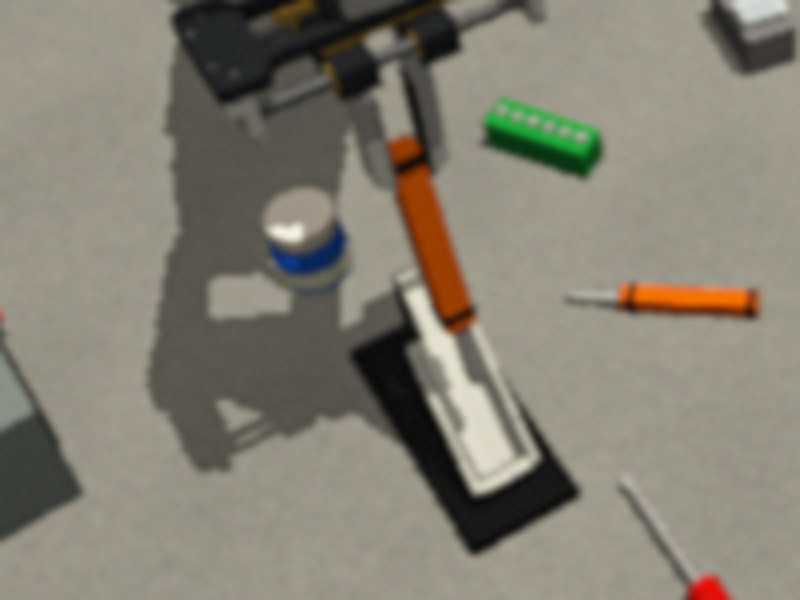

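```bash
python3 -c "
from h import *
p,r,_=tcp(); a=r[:,2]
for nm in('s3','t3'):
    c=load(nm); Rm=cv2.Rodrigues(np.array(c['rvec']))[0]; print(nm,'cam',(-Rm.T@np.array(c['tvec'])).round())
    for th in range(45,106,10):
        d=a*np.cos(np.radians(th))-np.array([0,0,1])*np.sin(np.radians(th))
        q=proj(c,[p-8*d,p+122*d,p+172*d]); print(th,q.round(0).tolist(), ((q-[65,162])*4).round().tolist() if nm=='s3' else '')
"
```

```text
s3 cam [1168. -507.  945.]
45 [[164.0, 199.0], [189.0, 252.0], [198.0, 272.0]] [[397.0, 150.0], [496.0, 360.0], [533.0, 440.0]]
55 [[164.0, 199.0], [187.0, 251.0], [195.0, 270.0]] [[398.0, 150.0], [486.0, 355.0], [518.0, 430.0]]
65 [[165.0, 200.0], [183.0, 248.0], [190.0, 265.0]] [[399.0, 150.0], [474.0, 345.0], [501.0, 414.0]]
75 [[165.0, 200.0], [180.0, 244.0], [185.0, 260.0]] [[400.0, 151.0], [460.0, 330.0], [481.0, 392.0]]
85 [[165.0, 200.0], [176.0, 240.0], [180.0, 253.0]] [[401.0, 152.0], [445.0, 310.0], [461.0, 364.0]]
95 [[165.0, 200.0], [172.0, 234.0], [175.0, 245.0]] [[402.0, 154.0], [430.0, 287.0], [439.0, 332.0]]
105 [[166.0, 201.0], [168.0, 227.0], [169.0, 236.0]] [[403.0, 155.0], [414.0, 261.0], [417.0, 296.0]]
t3 cam [ 427.   -3. 1137.]
45 [[370.0, 183.0], [359.0, 155.0], [356.0, 145.0]] 
55 [[370.0, 183.0], [358.0, 162.0], [354.0, 155.0]] 
65 [[370.0, 182.0], [356.0, 169.0], [352.0, 165.0]] 
75 [[370.0, 182.0], [355.0, 177.0], [351.0, 175.0]] 
85 [[370.0, 181.0], [355.0, 184.0], [350.0, 185.0]] 
95 [[370.0, 180.0], [355.0, 192.0], [350.0, 195.0]] 
105 [[370.0, 180.0], [355.0, 199.0], [350.0, 205.0]]
```

Matching the neck at crop (458,325) gives a slope of about 76°, with the tip over the channel. Now I lower it and lay it back along the arc at 3 N.

```bash
python3 -m jog '[{"grip":1.5,"dx":0.1,"dy":2,"dz":-0.5,"spin":0},{"grip":1.5,"dx":0.1,"dy":4,"dz":-0.8,"spin":0},{"grip":1.5,"dx":0.1,"dy":6.3,"dz":-0.8,"spin":0},{"grip":1.5,"dx":0.1,"dy":7.5,"dz":-1.9,"spin":0},{"grip":1.5,"dx":0.1,"dy":8.1,"dz":-2.7,"spin":0},{"grip":1.5,"dx":0.1,"dy":8.7,"dz":-3.4,"spin":0},{"grip":1.5,"dx":0.1,"dy":9.4,"dz":-4.4,"spin":0},{"grip":1.5,"dx":0.1,"dy":10,"dz":-5.4,"spin":0},{"grip":1.5,"dx":0.1,"dy":10.5,"dz":-6.4,"spin":0},{"grip":1.5,"dx":0.1,"dy":11,"dz":-7.4,"spin":0},{"grip":1.5,"dx":0.1,"dy":11.6,"dz":-8,"spin":0},{"grip":1.5,"dx":0.1,"dy":11.6,"dz":-8,"spin":0}]' 3
python3 -c "
from h import *
c=shot('scene','s4');p,r,_=tcp();print(p);a=r[:,2]
for th in (35,40,45,50,55,65):
  d=a*np.cos(np.radians(th))-np.array([0,0,1])*np.sin(np.radians(th));print(th,((proj(c,[p-8*d,p+122*d,p+172*d])-[65,162])*4).round().tolist())
cv2.imwrite('pics/s4c.png',cv2.resize(c['color'][162:312,65:265,::-1],None,fx=4,fy=4,interpolation=cv2.INTER_CUBIC))"
```

```text
clock: 7.8
eef_pos: [474.5, -283.5, 161.2]
eef_rot: [-1.571, 0.0, -1.645]
wrist_force: [0.3, 0.2, -0.7]
finger_gap: 20.1
[ 474.86577051 -283.55226026  161.39679053]
35 [[372.0, 201.0], [465.0, 384.0], [501.0, 456.0]]
40 [[372.0, 200.0], [462.0, 385.0], [497.0, 456.0]]
45 [[372.0, 200.0], [459.0, 385.0], [492.0, 454.0]]
50 [[372.0, 200.0], [455.0, 383.0], [486.0, 451.0]]
55 [[373.0, 201.0], [451.0, 380.0], [479.0, 446.0]]
65 [[373.0, 201.0], [441.0, 370.0], [465.0, 431.0]]
```

View pics/s4c.png

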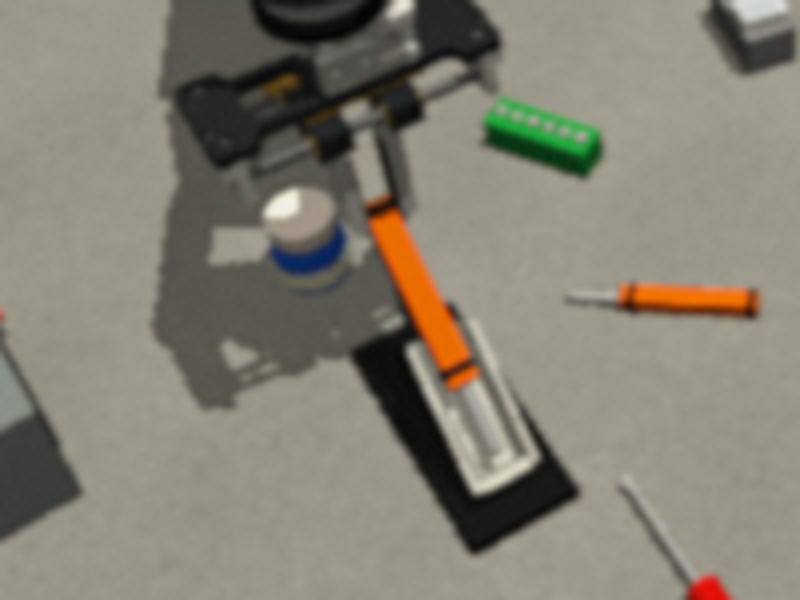

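The stylus lies in the channel, butt at (380,205) and tip at (490,452), close to the end plate. I open the fingers a little and let it settle.

```bash
python3 -m jog '[{"grip":4,"dx":0,"dy":0,"dz":0,"spin":0},{"grip":4,"dx":0,"dy":0,"dz":0,"spin":0},{"grip":4,"dx":0,"dy":0,"dz":0,"spin":0},{"grip":4,"dx":0,"dy":0,"dz":0,"spin":0},{"grip":4,"dx":0,"dy":0,"dz":0,"spin":0},{"grip":4,"dx":0,"dy":0,"dz":0,"spin":0},{"grip":4,"dx":0,"dy":0,"dz":0,"spin":0}]'
python3 - <<'E'
from h import *
def held(nm):
    c=load(nm); hsv=cv2.cvtColor(c['color'],cv2.COLOR_RGB2HSV); m=cv2.inRange(hsv,(6,140,90),(16,255,255)); m[:,:140]=0; m[:,195:]=0
    px=np.argwhere(m)[:,::-1].astype(np.float32); bp=cv2.boxPoints(cv2.minAreaRect(px)); bp=bp[np.argsort(bp[:,1])]
    print(nm,len(px),'top',bp[:2].mean(0),'neck',bp[2:].mean(0))
shot('scene','s5'); held('s4'); held('s5')
c=load('s5')
for sh in (0,5,10,15):  # predicted for origin up-slope by sh from the seat
    e=np.array([.9973,-.0732,0]);O=np.array([529,-287.3,0]); ax=(e-[0,0,1])/2**.5; s=O+7*e+[0,0,100]-sh*ax
    print(sh,proj(c,[s-85*ax,s+45*ax]).round(1).tolist())
print(tcp()[2]['finger_gap'],tcp()[2]['wrist_force'])
E
```

```text
clock: 8.72
eef_pos: [474.9, -283.5, 161.5]
eef_rot: [-1.571, -0.0, -1.644]
wrist_force: [0.8, -0.5, -0.2]
finger_gap: 40.1
s4 426 top [158.40002 212.30002] neck [181.00003 257.50003]
s5 436 top [160.0352  215.46577] neck [182.2165  261.41272]
0 [[159.7, 215.6], [181.4, 261.5]]
5 [[158.9, 213.8], [180.6, 259.7]]
10 [[158.1, 212.0], [179.8, 258.0]]
15 [[157.2, 210.2], [179.0, 256.2]]
39.89972666416828 [-0.09731612 -0.39408297 -0.05227869]
```

The seated pixels match the seat prediction within 1 px, so step 1 is met. Now I regrip at x≈-73 and draw it up the slope.

```bash
python3 -m jog '[{"grip":4,"dx":0,"dy":0.5,"dz":0.5,"spin":0},{"grip":4,"dx":0,"dy":1.0,"dz":1.0,"spin":0},{"grip":4,"dx":0,"dy":1.0,"dz":1.0,"spin":0},{"grip":1.5,"dx":0,"dy":1.0,"dz":1,"spin":0},{"grip":1.5,"dx":0,"dy":1.0,"dz":1,"spin":0},{"grip":1.5,"dx":0,"dy":1.0,"dz":1,"spin":0},{"grip":1.5,"dx":0,"dy":1.0,"dz":1,"spin":0},{"grip":1.5,"dx":0,"dy":0,"dz":0,"spin":0},{"grip":1.5,"dx":0,"dy":-1.5,"dz":-1.5,"spin":0},{"grip":1.5,"dx":0,"dy":-3,"dz":-3,"spin":0},{"grip":1.5,"dx":0,"dy":-5,"dz":-4,"spin":0},{"grip":1.5,"dx":0,"dy":-8,"dz":-4,"spin":0},{"grip":1.5,"dx":0,"dy":-11,"dz":-3,"spin":0},{"grip":1.5,"dx":0,"dy":-13,"dz":-2,"spin":0},{"grip":1.5,"dx":0,"dy":-13,"dz":-2,"spin":0},{"grip":1.5,"dx":0,"dy":-13,"dz":-2,"spin":0}]' 3
cat >> h.py <<'E'
def fit(c,L=118,box=None):
    """slope whose projected handle axis (pivot at TCP) best lines up with the held orange blob's lower end"""
    p,r,_=tcp(); a=r[:,2]; u=proj(c,p)[0]
    m=cv2.inRange(cv2.cvtColor(c['color'],cv2.COLOR_RGB2HSV),(6,140,90),(16,255,255)); k,l,st,ce=cv2.connectedComponentsWithStats(m)
    i=min((i for i in range(1,k) if st[i,4]>60),key=lambda i:np.abs(np.argwhere(l==i)[:,::-1]-u).sum(1).min())
    px=np.argwhere(l==i)[:,::-1].astype(np.float32); bp=cv2.boxPoints(cv2.minAreaRect(px)); bp=bp[np.argsort(bp[:,1])]; nk=bp[2:].mean(0); tp=bp[:2].mean(0)
    ths=np.arange(30,111,1.); out=[]
    for th in ths:
        d=a*np.cos(np.radians(th))-np.array([0,0,1])*np.sin(np.radians(th)); out.append(np.linalg.norm(proj(c,[p+L*d])[0]-nk))
    print('tcp',p.round(1),'n',len(px),'top',tp.round(1),'neck',nk.round(1),'slope',ths[np.argmin(out)],'err px',round(min(out),1)); return ths[np.argmin(out)]
E
python3 -c "
from h import *
fit(shot('scene','s6'))
rows([(467,281,260,0)])"
```

```text
clock: 10.78
eef_pos: [454.2, -281.9, 290.6]
eef_rot: [-1.572, 0.001, -1.644]
wrist_force: [0.3, -0.3, -1.7]
finger_gap: 19.8
tcp [ 454.3 -281.9  290.5] n 423 top [146.4 172.4] neck [164.5 218.4] slope 57.0 err px 0.5
(467, 281, 260, 0) dx -56.22 dy 3.10 dz -2.87 spin -4.2
```

Slope is now 57°, and I need more than 59°. I carry it firmly to the panel with the tip over the yellow well. Then I use the well's wall to turn it upright in a weak grip.

```bash
python3 -m jog '[{"grip":1.5,"dx":-1,"dy":0,"dz":0,"spin":0},{"grip":1.5,"dx":-4,"dy":0,"dz":-1,"spin":0},{"grip":1.5,"dx":-9,"dy":0,"dz":-3,"spin":0},{"grip":1.5,"dx":-15,"dy":0,"dz":-5,"spin":0},{"grip":1.5,"dx":-21,"dy":0,"dz":-7,"spin":-1},{"grip":1.5,"dx":-27,"dy":0,"dz":-9,"spin":-2},{"grip":1.5,"dx":-33,"dy":0,"dz":-11,"spin":-3},{"grip":1.5,"dx":-39,"dy":0,"dz":-12,"spin":-4.2},{"grip":1.5,"dx":-45,"dy":1,"dz":-12,"spin":-4.2},{"grip":1.5,"dx":-50,"dy":2,"dz":-12,"spin":-4.2},{"grip":1.5,"dx":-53,"dy":4,"dz":-12,"spin":-4.2},{"grip":1.5,"dx":-55,"dy":5,"dz":-12,"spin":-4.2},{"grip":1.5,"dx":-55.6,"dy":5.5,"dz":-12,"spin":-4.2},{"grip":1.5,"dx":-55.6,"dy":5.5,"dz":-12,"spin":-4.2},{"grip":1.5,"dx":-55.6,"dy":5.5,"dz":-12,"spin":-4.2}]' 15
python3 -c "
from h import *
c=shot('scene','s7');th=fit(c);p,r,_=tcp()
d=r[:,2]*np.cos(np.radians(th))-np.array([0,0,1])*np.sin(np.radians(th));print('tip',p+168*d,r.round(3).tolist())
u=proj(c,p+168*d)[0];print(u,proj(c,[467,281,60]))
x0,y0=int(u[0]-100),max(0,int(u[1]-110));print(x0,y0)
cv2.imwrite('pics/s7c.png',cv2.resize(c['color'][y0:y0+150,x0:x0+200,::-1],None,fx=4,fy=4,interpolation=cv2.INTER_CUBIC))"
```

```text
clock: 12.7
eef_pos: [376.4, 280.6, 237.1]
eef_rot: [-1.57, 0.0, -1.572]
wrist_force: [0.1, 0.2, -1.4]
finger_gap: 20.0
tcp [376.4 280.6 237.1] n 219 top [301.7  93.6] neck [311.3 130.2] slope 59.0 err px 0.4
tip [462.94058394 280.53461104  93.1771317 ] [[-0.001, 0.001, 1.0], [-1.0, 0.001, -0.001], [-0.001, -1.0, 0.001]]
[315.4821347  144.30808422] [[315.50773268 152.72096926]]
215 34
```

View pics/s7c.png

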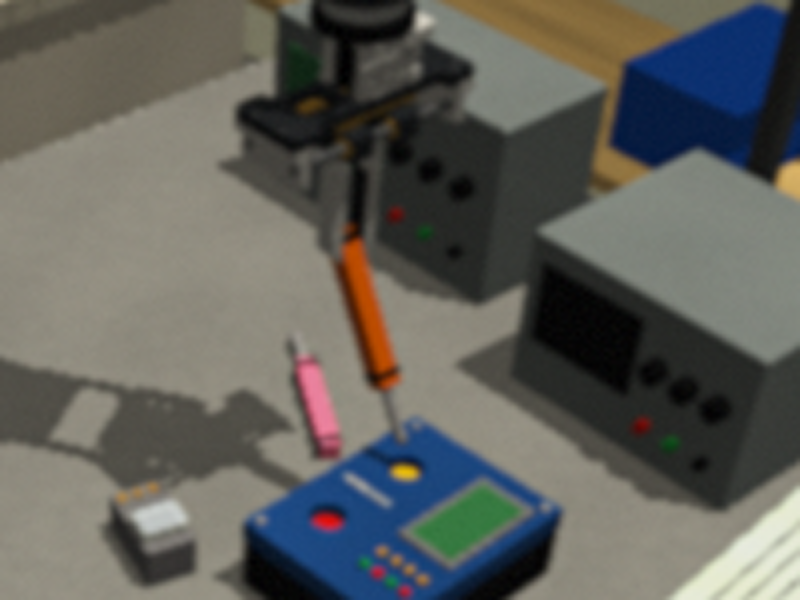

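The tip at crop (402,440) matches the predicted (315.5,144.3) px, and the tip is at (463,281,93). I lower it into the well and then turn it against the far wall at 3 N.

```bash
python3 -m jog '[{"grip":1.5,"dx":0,"dy":1.5,"dz":0.4,"spin":0},{"grip":1.5,"dx":0,"dy":3.0,"dz":0.4,"spin":0},{"grip":1.5,"dx":0,"dy":3.0,"dz":0.4,"spin":0},{"grip":1.5,"dx":0,"dy":3.0,"dz":0.4,"spin":0}]' 15
python3 -m jog '[{"grip":1.5,"dx":0,"dy":0,"dz":0.5,"spin":0},{"grip":1.5,"dx":0,"dy":0,"dz":0.9,"spin":0},{"grip":1.5,"dx":0,"dy":-0.4,"dz":1.7,"spin":0},{"grip":1.5,"dx":0,"dy":-0.8,"dz":2.5,"spin":0},{"grip":1.5,"dx":0,"dy":-1.1,"dz":3.2,"spin":0},{"grip":1.5,"dx":0,"dy":-1.4,"dz":3.9,"spin":0},{"grip":1.5,"dx":0,"dy":-1.6,"dz":4.6,"spin":0},{"grip":1.5,"dx":0,"dy":-1.8,"dz":5.3,"spin":0},{"grip":1.5,"dx":0,"dy":-2.0,"dz":6.1,"spin":0},{"grip":1.5,"dx":0,"dy":-2.0,"dz":6.1,"spin":0},{"grip":1.5,"dx":0,"dy":-2.0,"dz":6.1,"spin":0}]' 3
python3 -c "
from h import *
c=shot('scene','s8');th=fit(c);p,r,_=tcp()
d=r[:,2]*np.cos(np.radians(th))-np.array([0,0,1])*np.sin(np.radians(th));print('tip',p+168*d)
cv2.imwrite('pics/s8c.png',cv2.resize(c['color'][70:220,215:415,::-1],None,fx=4,fy=4,interpolation=cv2.INTER_CUBIC))"
```

```text
clock: 13.25
eef_pos: [380.1, 281.3, 206.5]
eef_rot: [-1.571, -0.0, -1.571]
wrist_force: [0.5, 0.8, -0.4]
finger_gap: 20.0
clock: 14.62
eef_pos: [441.0, 281.2, 226.3]
eef_rot: [-1.571, -0.0, -1.571]
wrist_force: [-0.2, 0.2, -0.0]
finger_gap: 19.5
tcp [441.  281.2 226.4] n 154 top [316.3 107. ] neck [317.6 138. ] slope 78.0 err px 2.5
tip [475.89024794 281.20523831  62.03394941]
```

View pics/s8c.png

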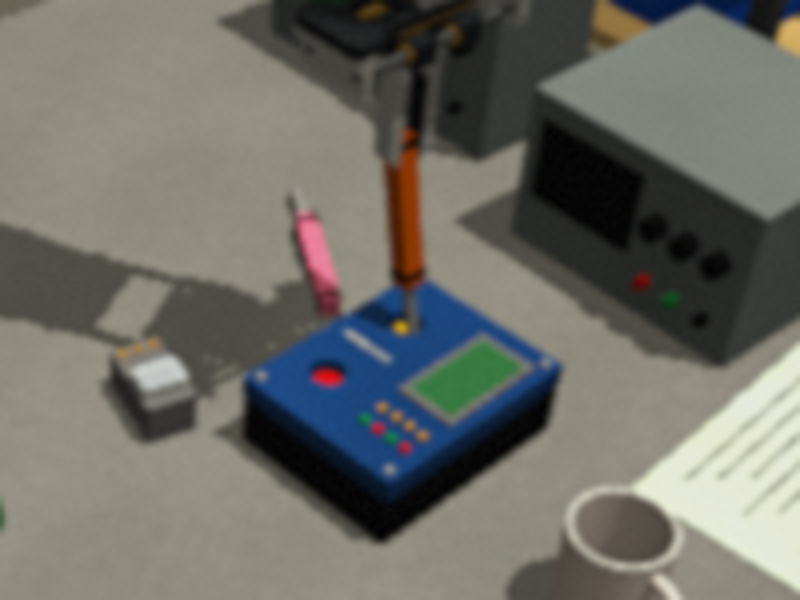

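The stylus stands upright in the well, with the stem entering at crop (410,320) beside the visible yellow. I grip firmly, centre it and press.

```bash
python3 -m jog '[{"grip":1.5,"dx":0,"dy":0,"dz":0,"spin":0},{"grip":1.5,"dx":0,"dy":0,"dz":0,"spin":0},{"grip":1.5,"dx":0,"dy":0,"dz":-0.3,"spin":0},{"grip":1.5,"dx":0,"dy":0,"dz":-0.6,"spin":0},{"grip":1.5,"dx":0,"dy":0.3,"dz":-0.6,"spin":0},{"grip":1.5,"dx":0,"dy":0.6,"dz":-0.6,"spin":0},{"grip":1.5,"dx":0,"dy":0.7,"dz":-0.6,"spin":0},{"grip":1.5,"dx":0,"dy":0.7,"dz":-0.6,"spin":0}]' 50
```

```text
clock: 15.68
eef_pos: [435.2, 281.4, 219.8]
eef_rot: [-1.57, 0.0, -1.571]
wrist_force: [-1.9, 0.1, 5.3]
finger_gap: 19.5
```

```bash
python3 -m jog '[{"grip":1.5,"dx":0,"dy":0.1,"dz":0,"spin":0},{"grip":1.5,"dx":0,"dy":0.15,"dz":0,"spin":0},{"grip":1.5,"dx":0,"dy":0.15,"dz":0,"spin":0},{"grip":1.5,"dx":0,"dy":0.15,"dz":0,"spin":0}]'; python3 -c "
from h import *
c=shot('scene','s9');fit(c)"
```

```text
clock: 16.18
eef_pos: [435.5, 281.5, 219.4]
eef_rot: [-1.569, 0.001, -1.571]
wrist_force: [-4.0, -0.5, 13.8]
finger_gap: 20.1
tcp [435.5 281.5 219.4] n 148 top [314.3 108. ] neck [316.3 138. ] slope 79.0 err px 3.2
```

Force rose from 5 to 14 N over 0.4 mm, and the tip is at z≈55. That means the button is at its stop, and it has been held for more than 0.5 s. I withdraw and carry the stylus back to the rest.

```bash
python3 -m jog '[{"grip":1.5,"dx":0,"dy":0,"dz":0,"spin":0},{"grip":1.5,"dx":0,"dy":-1,"dz":0,"spin":0},{"grip":1.5,"dx":0,"dy":-3,"dz":0,"spin":0},{"grip":1.5,"dx":0,"dy":-5.5,"dz":0,"spin":0},{"grip":1.5,"dx":0,"dy":-5.5,"dz":0,"spin":0}]' 20; python3 -c "
from h import *
rows([(547,-288.6,278,-4.2)])"
```

```text
clock: 16.85
eef_pos: [435.6, 281.4, 274.2]
eef_rot: [-1.568, 0.001, -1.571]
wrist_force: [0.0, 0.1, -1.3]
finger_gap: 19.9
(547, -288.6, 278, -4.2) dx 57.00 dy -0.42 dz 11.15 spin 4.2
```

```bash
python3 -m jog '[{"grip":1.5,"dx":2,"dy":-0.4,"dz":0,"spin":0},{"grip":1.5,"dx":5,"dy":-0.4,"dz":0,"spin":0},{"grip":1.5,"dx":10,"dy":-0.4,"dz":1,"spin":0},{"grip":1.5,"dx":16,"dy":-0.4,"dz":2,"spin":0},{"grip":1.5,"dx":22,"dy":-0.4,"dz":3,"spin":1},{"grip":1.5,"dx":28,"dy":-0.4,"dz":4.5,"spin":2},{"grip":1.5,"dx":34,"dy":-0.4,"dz":6,"spin":3},{"grip":1.5,"dx":40,"dy":-0.4,"dz":8,"spin":4.2},{"grip":1.5,"dx":46,"dy":-0.4,"dz":10,"spin":4.2},{"grip":1.5,"dx":51,"dy":-0.4,"dz":11,"spin":4.2},{"grip":1.5,"dx":54.5,"dy":-0.4,"dz":11.2,"spin":4.2},{"grip":1.5,"dx":56.5,"dy":-0.4,"dz":11.2,"spin":4.2},{"grip":1.5,"dx":57,"dy":-0.4,"dz":11.2,"spin":4.2},{"grip":1.5,"dx":57,"dy":-0.4,"dz":11.2,"spin":4.2},{"grip":1.5,"dx":57,"dy":-0.4,"dz":11.2,"spin":4.2}]'
python3 -c "
from h import *
c=shot('scene','s10');fit(c)
O=np.array([529,-287.3]);p=tcp()[0];e=np.array([.9973,-.0732]);print('rest x,y',(p[:2]-O)@e,(p[:2]-O)@[.0732,.9973])"
```

```text
clock: 18.73
eef_pos: [547.2, -287.7, 277.3]
eef_rot: [-1.57, -0.0, -1.643]
wrist_force: [0.2, 0.6, -0.2]
finger_gap: 20.0
tcp [ 547.2 -287.8  277.2] n 327 top [165.3 201.5] neck [175.9 238. ] slope 82.0 err px 0.4
rest x,y 18.186837383464567 0.8223636304590051
```

Slope is 82°, with the tip over the channel axis. I lay it back the same way.

```bash
python3 -m jog '[{"grip":1.5,"dx":0.1,"dy":2,"dz":0.6,"spin":0},{"grip":1.5,"dx":0.1,"dy":4,"dz":1,"spin":0},{"grip":1.5,"dx":0.1,"dy":6,"dz":1,"spin":0},{"grip":1.5,"dx":0.1,"dy":6.8,"dz":0,"spin":0},{"grip":1.5,"dx":0.1,"dy":7.4,"dz":-1.1,"spin":0},{"grip":1.5,"dx":0.1,"dy":8,"dz":-1.8,"spin":0},{"grip":1.5,"dx":0.1,"dy":8.6,"dz":-2.6,"spin":0},{"grip":1.5,"dx":0.1,"dy":9.3,"dz":-3.6,"spin":0},{"grip":1.5,"dx":0.1,"dy":9.9,"dz":-4.6,"spin":0},{"grip":1.5,"dx":0.1,"dy":10.4,"dz":-5.6,"spin":0},{"grip":1.5,"dx":0.1,"dy":11.1,"dz":-6.5,"spin":0},{"grip":1.5,"dx":0.1,"dy":12.0,"dz":-6.7,"spin":0},{"grip":1.5,"dx":0.1,"dy":12.0,"dz":-6.7,"spin":0}]' 3
python3 -c "
from h import *
c=shot('scene','s11');fit(c)
cv2.imwrite('pics/s11c.png',cv2.resize(c['color'][162:312,65:265,::-1],None,fx=4,fy=4,interpolation=cv2.INTER_CUBIC))"
```

```text
clock: 20.4
eef_pos: [479.9, -284.8, 156.2]
eef_rot: [-1.572, 0.001, -1.644]
wrist_force: [0.3, 0.5, 0.0]
finger_gap: 19.7
tcp [ 480.1 -284.8  156.7] n 415 top [160.2 216.9] neck [181.6 259.7] slope 35.0 err px 0.3
```

View pics/s11c.png

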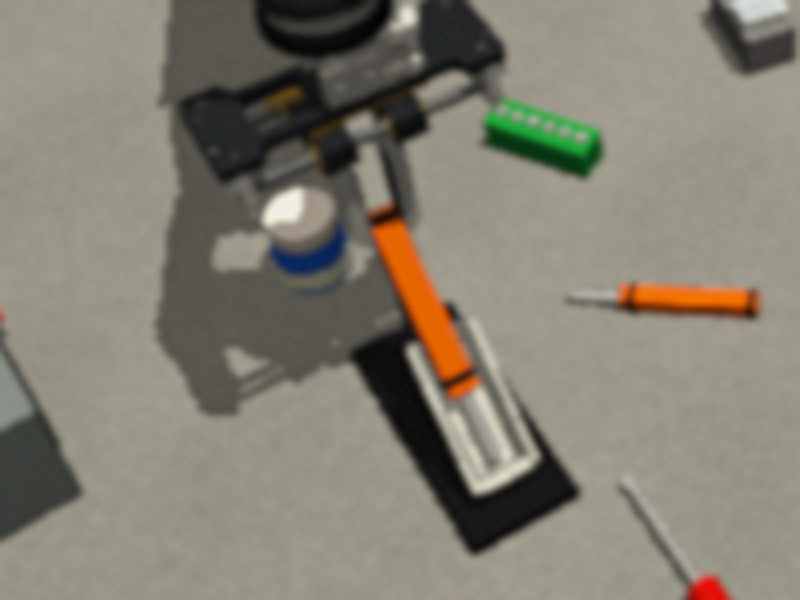

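The stylus is back in the channel, butt at (383,212) and tip at (495,458), almost seated. I open evenly, wait, then withdraw straight up.

```bash
python3 -m jog '[{"grip":4,"dx":0,"dy":0,"dz":0,"spin":0},{"grip":4,"dx":0,"dy":0,"dz":0,"spin":0},{"grip":4,"dx":0,"dy":0,"dz":0,"spin":0},{"grip":4,"dx":0,"dy":0,"dz":0,"spin":0},{"grip":4,"dx":0,"dy":-1,"dz":0,"spin":0},{"grip":4,"dx":0,"dy":-3,"dz":0,"spin":0},{"grip":4,"dx":0,"dy":-7,"dz":0,"spin":0},{"grip":4,"dx":0,"dy":-12,"dz":-1,"spin":0},{"grip":4,"dx":0,"dy":-12,"dz":-5,"spin":0},{"grip":4,"dx":0,"dy":-12,"dz":-7,"spin":0},{"grip":4,"dx":0,"dy":-12,"dz":-7,"spin":0},{"grip":4,"dx":0,"dy":-12,"dz":-7,"spin":0},{"grip":4,"dx":0,"dy":-12,"dz":-7,"spin":0}]'
python3 - <<'E'
from h import *
c=shot('scene','s12'); hsv=cv2.cvtColor(c['color'],cv2.COLOR_RGB2HSV); m=cv2.inRange(hsv,(6,140,90),(16,255,255)); m[:,:140]=0; m[:,195:]=0
px=np.argwhere(m)[:,::-1].astype(np.float32); bp=cv2.boxPoints(cv2.minAreaRect(px)); bp=bp[np.argsort(bp[:,1])]
print(len(px),'top',bp[:2].mean(0),'neck',bp[2:].mean(0),'(seat: 159.7,215.6 / 181.4,261.5)')
a=load('scene0')
for nm,cc in(('before',a),('after',c)):
    h=cv2.cvtColor(cc['color'],cv2.COLOR_RGB2HSV)[135:170,290:335]; y=np.argwhere(cv2.inRange(h,(22,120,120),(35,255,255))); print(nm,'yellow button px',len(y),y.mean(0)+[135,290])
# bystanders: pixel difference against the start
d=cv2.absdiff(a['color'],c['color']).max(2)
for n,(u,v) in dict(meter=(330,260),relay=(253,167),terminal=(201,196),driver=(243,315),mug=(370,212),jar=(140,221)).items():
    b=d[v-15:v+15,u-15:u+15]; print(n,b.mean().round(1))
cv2.imwrite('pics/s12.png',c['color'][:,:,::-1])
E
```

```text
clock: 22.08
eef_pos: [410.9, -279.7, 276.8]
eef_rot: [-1.571, 0.0, -1.644]
wrist_force: [-0.0, 0.3, 0.1]
finger_gap: 40.1
428 top [159.83548 215.55453] neck [181.79483 261.66913] (seat: 159.7,215.6 / 181.4,261.5)
before yellow button px 20 [151.5 315.7]
after yellow button px 20 [151.5 315.7]
meter 6.1
relay 5.7
terminal 5.7
driver 6.3
mug 5.2
jar 25.4
```

View pics/s12.png

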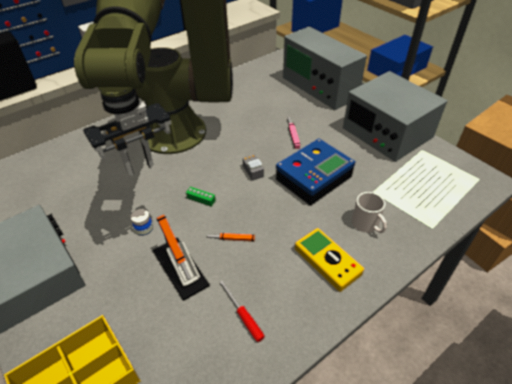

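The final view shows the stylus seated at (160,215)–(182,262) with the gripper clear. All the bystanders are where they were. The jar's pixel difference looks like the arm's shadow, since the jar is still at about (140,220).

```bash
python3 -c "
from cell import ticket
print(ticket.sign_off())"
```

```text
the job is handed in; nothing more can be done
None
```

The job is done and handed in at about 22 s. I gripped the large orange stylus weakly near its butt, so lifting let it swing tip down, then laid it in the rest and released it. I took it again by the raised end and turned it upright against the wall of the yellow well. I pressed the reset button to its stop, held it there for over 0.5 s, and laid the stylus back in the rest.

**Last checks:**
- **Stylus:** it lies within about 0.5 px of the predicted seat position.
- **Press:** the force rose from 5 to 14 N over 0.4 mm with the tip at z≈55, which fits a button fully in. I had no direct reading of the button's travel.
- **Stylus angle in the press:** about 79° from the bench by image fit. That fit was off by 3 px there, against less than 1 px elsewhere.
- **Yellow button:** it looks the same as at the start (20 px, same position), so it is out again.
- **Red button:** the stylus stayed clear of it.
- **Bystanders:** none appear to have moved. The jar's pixel-difference check was high (25 against about 6 for the rest). I put that down to the arm's shadow, as the jar is in the same place in the picture.
- **Robot:** wrist force is about zero and the gripper is clear of everything.

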